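# Check a parcel scale's overload gap with a taper gauge

### The arm

A 6-joint arm with a two-finger parallel gripper is mounted at the origin on the work surface. World frame = base frame: x ahead of the robot, y to its left, z up, the work surface at z = 0. Lengths are in m, angles in degrees, forces in N, time in s.
With the tool pointing down it reaches from about 0.375 to 0.9 m from the base axis. Payload 3.1 kg.
Tool frame: the origin (TCP) lies at the very end of the fingers, on their centre line; the grasp point (between the pads) lies 19 mm behind it (bot.hold_point_z is the z of the grasp point in the tool frame, in m); z points along the fingers, y is the direction in which the jaws open and shut (so a half turn about z gives the same grasp; the last joint's range is limited). The gripper opens to 87 mm and grips with 3 to 60 N. Pads are 19 mm wide; open, the fingers measure 117 mm over their backs; the gripper's body (75 mm by 190 mm) begins 51 mm behind the grasp point.
Start: joints at [-77.722, 30.224, 82.088, -0, 67.689, -10.227], TCP at [0.239, -0.577, 0.223] pointing down, gripper open.
Joint ranges: [-176.69, 176.69], [-43.24, 126.21], [12.49, 139.97], [-82, 262], [0, 151.66], [-163.58, 163.58]. Speed limits (degrees/s): [159.86, 159.86, 180, 180, 180, 180].

### API

Orientations are given as a 3x3 rotation matrix whose columns are the frame's x, y, z axes.
In Python, from rig import bot gives the robot as it stands.
- The arm moves only by the tool servo_tool, never from a script. Its argument "increments" is a list of rows, each a list of 3 entries, a list of its own where there are three numbers: the closure, from 0 (fully open) to 1 (shut), then the shift along the tool's x, y, z in mm, then the turn about the tool's z in degrees. In form: [[claw, [x, y, z], turn], ...]. A call has 1 to 5 rows; each row shifts and turns the commanded pose from where the row before left it, along the tool's axes as they then stand; what a row does not reach is not made up. A row lasts 1/8 s, in which the tool goes at most 62.5 mm and 10.7 degrees, less where a joint would pass 70% of its speed; a pose out of reach is approached as far as the arm can. A call with a gripper value outside its range is refused whole. The fingers move at their own pace and stop on an object; the grip force is fixed at half the most. Time passes only in rows, so rows that do not move let the fingers close. It gives the time, the measured TCP pose, the force and the opening at its end, in the units of the state.
- bot.read_state(): the state, without advancing time (a new reading comes with each control period).
- bot.capture(name): name is "scene" or "top" or "wrist"; returns (picture, depth): 384x512x3 uint8, blue, green, red; 384x512 float32, m along the optical axis (not along the pixel's ray), 0 where there is no reading.
- bot.camera_info(name): a dict with "K" (3x3 intrinsics, pixels), "R" (3x3) and "t" (3): a world point X has camera coordinates R X + t; the wrist camera has in their place "mount" (4x4, takes a point from camera to tool coordinates, whose origin is the TCP and whose axes are the flange's). Camera axes: x right, y down, z forward; pixel columns grow to the right and rows downward; lengths in m; the calibration is good to about 2 mm. The wrist camera is an equidistant fisheye: a pixel r from the principal point sees the ray r / f radians off the axis. A picture is of the moment at which its call begins: read the wrist's pose just before it. camera_info takes no time and is no camera call.
- bot.hand_in(): hands the job in, once; it reports no verdict.
Trained networks look in the newest picture that a camera, given by its name, has taken for a name from the list of things; names that differ only in an ending like _2 or _b are one class to them, and where a whole thing is asked for, a point or a joint stands for the part that bears it (a point fixed in the world has none). Each returns a list of dicts, best first, with "p" (0 to 1); they miss things now and then, are a little off and sometimes report something else, mostly with a low value. They report only what shows in the picture. A call takes as long as a camera call. They do not tell look-alikes from the thing itself.
- bot.find_in(camera, thing): "bbox" ([left, top, right, bottom] in pixels, round what is visible of it).
- bot.trace(camera, thing): "region" (384x512 bool, what is visible of it) and "bbox" ([left, top, right, bottom] in pixels, round what is visible of it).
The state is a dict: "time_s": time; "joint_positions": joint angles; "qvel": joint speeds; "tau": joint torques, N m; "position": TCP position; "tcp_rot": TCP orientation; "force": force on the tool from outside, world axes, zero at the start; "moment": the same for the moment, N m; "opening": opening from 0.0 (shut) to 1.0 (fully open).
Only numpy, scipy, OpenCV 4.12 (cv2) and the standard library are available. Lean on these libraries where they do the work, as an engineer would, in place of code of your own. Each camera call takes 0.05 s, during which the arm holds its last target.

### The job

The weighing plate of the parcel scale has ridden up at its free edge: press that edge down until the plate sits level again. Then pick up the taper gauge by its grip block and slide its blade, thin end first, into the gap between the plate and the stop bracket under the middle of that edge, until the blade drags snugly against both without lifting the plate off level. Finish holding the gauge still in the gripper at that depth, do not let go, and leave the other things on the bench where they are.

Things in the scene. Friction and masses are not known exactly. Their poses are not given: they have to be found in the camera images.
- scale: Bench parcel scale, fixed to the bench, grey base. Origin: centre of its underside, on the bench. Its -x side is the mouth side (free edge of the weighing plate); its +x side has the hinge lugs and the low read-out (65 mm high, reaching 155 mm from the origin). z up.
- plate (a joint): Hinge of the weighing plate (rad): 0 = level and seated, grows as the free edge rises; starts at 0.06 to 0.14. Axis along scale y at x = +110 mm, z = 50 mm in the scale frame. Stiff by friction (about 1.3 N m): the plate stays where it is left; about 5 N down on the free edge moves it, about 9 N upward there lifts it.
- plate_front (a point): Middle of the free (mouth-side) edge of the weighing plate, on its top face; moves with the plate. The plate is bare steel, 220 (scale x) x 260 (scale y) x 5 mm thick, 0.5 kg, centred over the scale. When level its underside is 50 mm and its top 55 mm above the bench.
- mouth (a point): Fixed point of the scale: middle of the free edge's underside when the plate is level; scale frame (-110, 0, 50) mm. The blade enters here along scale +x.
- stop: Fixed dark steel stop bracket under the middle of the plate's free edge. Origin and axes as the scale's, but 0 to 2 mm higher. Flat ledge, top 44 mm above this origin, 12 mm thick, 60 mm wide (scale y), from x = -138 to -60 mm: 28 mm show in front of the plate's edge. The gap from ledge to level plate is thus 4 to 6 mm, free for 50 mm behind the plate's edge.
- stop_ledge (a point): Middle of the ledge's front edge, on its top face (138 mm from the scale's origin on the mouth side).
- gauge: Taper gauge, loose, about 0.12 kg, lying on its flat underside: black grip block 30 (x) x 22 (y) x 42 mm high, and a steel wedge blade 20 mm wide, 75 mm long, pointing along +x from the block, its flat underside level with the block's. Blade 2.5 mm thick at the tip, 9.25 mm at the block (0.09 mm more per mm). Origin: centre of the block's underside.
- gauge_tip (a point): Middle of the blade's tip, on its underside, 90 mm along +x from the gauge's origin. In the 4 to 6 mm gap the blade starts to drag when the tip is 17 to 39 mm past the plate's edge; from there the drag rises by about 1 N per mm of travel, and at 7 to 13 N the plate begins to lift.
- tape: Bystander: roll of clear tape, 60 mm across, 30 mm high, lying flat; origin under its centre.
- marker: Bystander: black and grey marker pen, 122 mm long along its x, 17 mm thick; origin under its middle.
- carton_a: Bystander: taped carton 140 x 100 x 80 mm; origin under its centre.
- carton_b: Bystander: taped carton 120 x 120 x 60 mm; origin under its centre.
- mug: Bystander: white mug, 76 mm across, 85 mm high; origin under its centre.
- label_roll: Bystander: roll of paper labels, 76 mm across, 50 mm high; origin under its centre.
- scanner: Bystander: hand scanner lying on its side, head 90 x 45 x 30 mm with a grip to its -y side; origin under the head's centre.
There are look-alikes about, which are no part of the job. Of the things that look like the gauge, the smaller one is meant.

How it is judged (in metres and radians):
On the way, in this order (a step that is already met when the one before it is completed fails the run):
1. the weighing plate is pressed down level (within 0.006 rad) while the gauge is not yet under it (value of joint plate below 0.006 rad and not (x of gauge_tip in the frame of scale between -0.098 and -0.055 m and y of gauge_tip in the frame of scale between -0.025 and 0.025 m) and height (world z) of gauge below 0.02 m), for 0.2 s.
2. the gauge is lifted off the bench in the fingers (height (world z) of gauge above 0.03 m and contact force between the fingers and gauge above 1 N), for 0.2 s.
At the end, for the whole second after the job is handed in: For the last second: plate level (under 0.006 rad); blade tip 12 to 55 mm past the plate's free edge, within 25 mm of its middle, in line with the scale within 0.25 rad, bearing over 1 N on both plate and stop; gauge still, gripped with over 1.5 N (value of joint plate below 0.006 rad and x of gauge_tip in the frame of scale between -0.098 and -0.055 m and y of gauge_tip in the frame of scale between -0.025 and 0.025 m and angle between the x axis of gauge and the x axis of scale, either way round below 0.25 rad and contact force between gauge and plate above 1 N and contact force between gauge and stop above 1 N and contact force between the fingers and gauge above 1.5 N and linear speed of gauge below 0.01 m/s); the arm keeps its last pose, push and grip.
It fails at once if a bystander is moved more than 40 mm (distance of any of tape, marker, carton_a, carton_b, mug, label_roll, scanner from where it was at the start of the episode above 0.04 m).
It fails at once if the blade is driven in hard: more than 30 N on the plate (contact force between gauge and plate above 30 N).
It also fails if it takes over 70 s, if anything falls off the work surface, if the arm or the gripper's body presses on something with over 40 N, if the wrist force passes 120 N, or if a joint passes its speed limit or range.

## Working session

There is one attempt and no reset: what is moved stays moved. The work goes in short steps, Python scripts to look and compute and a tool call to move; the robot and the scene stay as the last step left them, time stands still between calls to the robot, and variables do not carry over. Pictures are saved under pics/ and viewed, and the job is handed in when it is done.

Besides the shell and the picture viewer there is one more tool, called after "Call:" by a JSON object that holds its "name" and its "arguments". servo_tool: Moves the arm, as the interface text tells. Its arguments: {"type":"object","properties":{"increments":{"type":"array","items":{"type":"array"}}},"required":["increments"]}

```bash
ls; mkdir -p pics; python3 - <<'E'
from rig import bot
import cv2
for n in ["scene","top","wrist"]:
    s=bot.read_state()
    p,d=bot.capture(n); cv2.imwrite(f"pics/{n}0.png",p)
    i=bot.camera_info(n); print(n,{k:(v.round(4).tolist() if hasattr(v,'round') else v) for k,v in i.items()})
print(s)
E
```

```text
pics
scene {'K': [[352.9754, 0.0, 249.9882], [0.0, 352.9754, 190.1493], [0.0, 0.0, 1.0]], 'R': [[-0.3407, 0.9401, -0.006], [0.7847, 0.2808, -0.5526], [-0.5179, -0.193, -0.8334]], 't': [0.1006, -0.4187, 1.2686]}
top {'K': [[437.6234, 0.0, 253.2201], [0.0, 437.6234, 193.4587], [0.0, 0.0, 1.0]], 'R': [[0.0222, -0.9996, 0.0176], [-0.9942, -0.024, -0.105], [0.1054, -0.0152, -0.9943]], 't': [0.0635, 0.573, 1.3807]}
wrist {'K': [[297.3186, 0.0, 257.0099], [0.0, 297.3186, 194.0201], [0.0, 0.0, 1.0]], 'mount': [[-0.0004, -0.9537, -0.3008, 0.0837], [1.0, -0.0003, -0.0005, 0.0002], [0.0004, -0.3008, 0.9537, -0.1618], [0.0, 0.0, 0.0, 1.0]]}
{'time_s': 0.1, 'joint_positions': array([-7.77205089e+01,  3.02734670e+01,  8.21481255e+01, -1.35080667e-03,
        6.76910821e+01, -1.02288356e+01]), 'qvel': array([ 0.06606808, -0.07764476, -0.20808361,  0.00371042, -0.00495257,
       -0.06758495]), 'tau': array([-5.26822641e-04, -4.40986204e+01, -1.77150178e+01,  6.35388982e-02,
        5.33577881e-02, -3.97611041e-05]), 'position': array([ 0.23912391, -0.57673252,  0.22167646]), 'tcp_rot': array([[ 9.23820546e-01,  3.82825555e-01, -4.39557618e-04],
       [ 3.82825667e-01, -9.23818615e-01,  1.91691138e-03],
       [ 3.27771153e-04, -1.93915605e-03, -9.99998066e-01]]), 'force': array([-0.70279187,  0.44503414, -0.37207842]), 'moment': array([-0.05912   , -0.03585715,  0.02493409]), 'opening': 0.9966790481371296}
```

View pics/scene0.png

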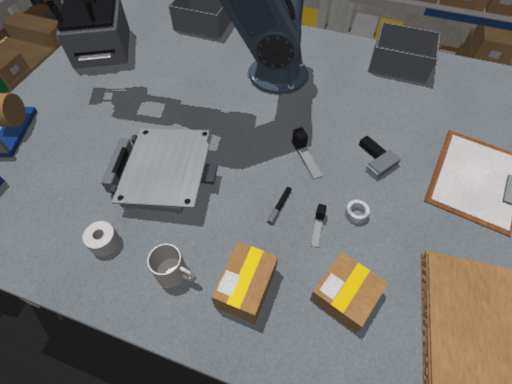

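View pics/top0.png

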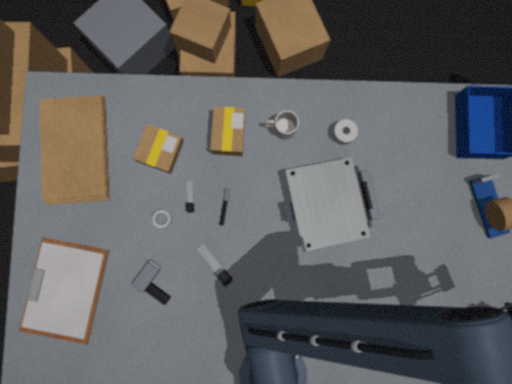

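View pics/wrist0.png

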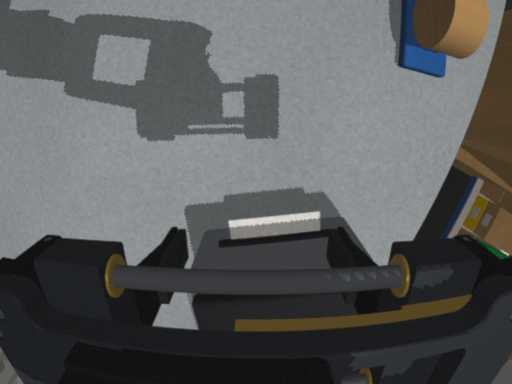

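```bash
cat > h.py <<'E'
import numpy as np, cv2
from rig import bot
def cloud(cam,d,reg):
    i=bot.camera_info(cam);K=i["K"];R=np.array(i["R"]);t=np.array(i["t"])
    v,u=np.nonzero(reg&(d>0));z=d[v,u]
    c=np.c_[(u-K[0][2])/K[0][0]*z,(v-K[1][2])/K[1][1]*z,z]
    return (c-t)@R,np.c_[u,v]
def rect(xy):
    r=cv2.minAreaRect(xy.astype(np.float32)*1000); return r,cv2.boxPoints(r).round(1).tolist()
E
python3 - <<'E'
from h import *
for cam in ["top","scene"]:
    p,d=bot.capture(cam)
    for th in ["gauge","plate","stop","scale","marker","tape","carton_a","mug","label_roll","scanner"]:
        for o in bot.trace(cam,th)[:3]:
            if o["p"]<.2: continue
            P,_=cloud(cam,d,o["region"])
            print(cam,th,round(o["p"],2),o["bbox"],len(P),P.mean(0).round(3),np.percentile(P[:,2],[2,50,98]).round(3))
            if th in("gauge","plate","stop"): print("   ",rect(P[:,:2])[0]); np.save(f"/tmp/{cam}_{th}_{o['bbox'][0]:.0f}.npy",P)
E
```

```text
top gauge 0.74 [183.5, 179.6, 193.5, 211.9] 182 [0.554 0.281 0.02 ] [0.    0.01  0.047]
    ((559.053466796875, 282.10162353515625), (103.25598907470703, 22.361879348754883), 5.061018943786621)
top gauge 0.6 [198.0, 243.3, 231.3, 285.8] 510 [0.34  0.192 0.023] [-0.002  0.01   0.065]
    ((339.419189453125, 197.56118774414062), (156.82118225097656, 40.19388961791992), 40.75663375854492)
top stop 0.7 [284.0, 201.8, 294.7, 217.6] 156 [ 0.515 -0.038  0.045] [0.04  0.045 0.05 ]
    ((515.367431640625, -37.76612854003906), (56.420719146728516, 27.898591995239258), 11.445642471313477)
top scale 0.78 [288.7, 155.9, 378.9, 249.4] 6354 [ 0.546 -0.173  0.063] [0.027 0.064 0.075]
top marker 0.56 [218.6, 187.9, 234.6, 226.2] 189 [0.53  0.169 0.014] [0.002 0.015 0.022]
top tape 0.59 [153.2, 210.9, 169.7, 228.7] 262 [0.482 0.369 0.021] [-0.003  0.027  0.036]
top tape 0.24 [286.2, 157.5, 377.7, 250.8] 6363 [ 0.546 -0.173  0.063] [0.026 0.064 0.075]
top carton_a 0.82 [212.4, 110.1, 249.7, 155.3] 1562 [0.763 0.162 0.075] [0.009 0.08  0.085]
top carton_a 0.63 [134.9, 124.5, 183.5, 174.5] 1592 [0.705 0.
[... 1621 characters left out ...]
6 [0.533 0.169 0.014] [0.008 0.014 0.018]
scene tape 0.85 [346.8, 199.9, 366.5, 223.1] 381 [0.489 0.367 0.023] [0.001 0.028 0.032]
scene carton_a 0.87 [307.4, 254.6, 388.0, 331.1] 3414 [0.721 0.382 0.055] [0.008 0.059 0.062]
scene carton_a 0.84 [209.3, 241.8, 276.2, 322.1] 3399 [0.782 0.164 0.073] [0.007 0.079 0.082]
scene mug 0.55 [147.3, 247.1, 194.5, 288.3] 1416 [ 0.797 -0.023  0.043] [-0.     0.044  0.085]
scene label_roll 0.68 [81.3, 222.7, 118.6, 255.1] 981 [ 0.789 -0.212  0.039] [0.002 0.048 0.051]
scene label_roll 0.37 [200.1, 165.5, 214.9, 184.3] 262 [ 0.52  -0.039  0.043] [0.032 0.044 0.047]
scene scanner 0.98 [357.5, 137.5, 403.9, 174.1] 845 [0.29  0.391 0.024] [0.006 0.026 0.032]
```

```bash
cat > plate.py <<'E'
from h import *
def plate(cam):
    p,d=bot.capture(cam)
    os=[o for o in bot.trace(cam,"plate" if cam=="scene" else "scale")]
    o=os[0]; P,uv=cloud(cam,d,o["region"])
    # plane ransac on top face
    rng=np.random.default_rng(0);best=None
    for _ in range(500):
        a=P[rng.choice(len(P),3,False)];n=np.cross(a[1]-a[0],a[2]-a[0]);L=np.linalg.norm(n)
        if L<1e-4: continue
        n/=L; n*=np.sign(n[2])
        if n[2]<.95: continue
        m=abs((P-a[0])@n)<.003
        if best is None or m.sum()>best.sum(): best=m
    Q=P[best]; A=np.c_[Q[:,:2],np.ones(len(Q))]; c=np.linalg.lstsq(A,Q[:,2],rcond=None)[0]
    tilt=np.arctan(np.hypot(*c[:2])); updir=np.degrees(np.arctan2(c[1],c[0]))
    # biggest component mask
    m=np.zeros(d.shape,np.uint8);m[uv[best,1],uv[best,0]]=1
    m=cv2.morphologyEx(m,cv2.MORPH_OPEN,np.ones((5,5)))
    k,l,st,_=cv2.connectedComponentsWithStats(m);j=1+st[1:,4].argmax()
    S,_=cloud(cam,d,l==j)
    print(cam,o["p"],"tilt",tilt,"updir",updir,"rms",np.std(Q[:,2]-A@c),rect(S[:,:2]), S.mean(0))
    return p,d,c
if __name__=="__main__":
    plate("top");plate("scene")
    for f in ["top_stop_284","scene_stop_201"]:
        P=np.load(f"/tmp/{f}.npy"); print(np.percentile(P[:,2],range(0,101,20)).round(4)); Q=P[abs(P[:,2]-.045)<.003]; print(rect(Q[:,:2]))
    for f in ["top_gauge_184","scene_gauge_310"]:
        P=np.load(f"/tmp/{f}.npy"); Q=P[P[:,2]>.03]; print(rect(P[:,:2]));print("block",rect(Q[:,:2]),Q.mean(0)); B=P[P[:,2]<.015]; print("blade",rect(B[:,:2]))
E
python3 plate.py
```

```text
top 0.67 tilt 0.08570713426788537 updir 100.4817107876398 rms 0.0016064658748754896 (((584.9304809570312, -216.80764770507812), (13.591535568237305, 16.860820770263672), 89.61393737792969), [[576.5, -223.5], [593.2999877929688, -223.6999969482422], [593.4000244140625, -210.10000610351562], [576.5, -210.0]]) [ 0.58494832 -0.21685743  0.0578669 ]
scene 0.71 tilt 0.08411685925484404 updir 103.13566953210368 rms 0.0012289341722972115 (((544.502685546875, -159.62144470214844), (263.41510009765625, 221.0177764892578), 13.367676734924316), [[390.79998779296875, -82.5999984741211], [441.8999938964844, -297.6000061035156], [698.2000122070312, -236.6999969482422], [647.0999755859375, -21.700000762939453]]) [ 0.55414018 -0.15392767  0.0635489 ]
[0.0392 0.0423 0.044  0.0455 0.0472 0.0546]
(((515.367431640625, -37.76612854003906), (56.420719146728516, 27.898591995239258), 11.445642471313477), [[485.0, -29.700000762939453], [490.5, -57.0], [545.7999877929688, -45.79999923706055], [540.2000122070312, -18.5]])
[0.0309 0.0422 0.0436 0.0444 0.0454 0.0699]
(((517.9501953125, -40.927181243896484), (61.3
[... 1058 characters left out ...]
734), 6.690614223480225), [[511.3999938964844, 287.20001220703125], [513.9000244140625, 265.29998779296875], [615.5999755859375, 277.29998779296875], [613.0, 299.20001220703125]])
block (((526.6350708007812, 277.69049072265625), (27.09998321533203, 20.08664894104004), 2.1520888805389404), [[512.7000122070312, 287.20001220703125], [513.5, 267.1000061035156], [540.5999755859375, 268.20001220703125], [539.7999877929688, 288.20001220703125]]) [0.52882083 0.27755027 0.04029235]
blade (((575.0221557617188, 283.3642272949219), (79.2682876586914, 21.36324691772461), 5.771681785583496), [[534.5, 290.0], [536.7000122070312, 268.79998779296875], [615.5, 276.70001220703125], [613.4000244140625, 298.0]])
```

Call:
{"name": "servo_tool", "arguments": {"increments": [[1,[0,0,0],-10],[1,[0,0,0],-10],[1,[0,0,0],-10],[1,[0,0,0],-10],[1,[0,0,0],-10]]}}

```text
time_s: 2.08
position: [0.2393, -0.5773, 0.2225]
tcp_rot: [[0.295, 0.955, 0.0], [0.955, -0.295, 0.0], [0.0, -0.0, -1.0]]
force: [-0.6, -0.4, 0.2]
opening: 0.516
```

Call:
{"name": "servo_tool", "arguments": {"increments": [[1,[0,0,0],-10],[1,[0,0,0],-10],[1,[0,0,0],-10.8],[1,[0,0,0],0]]}}

```text
time_s: 2.58
position: [0.2393, -0.5774, 0.2226]
tcp_rot: [[-0.227, 0.974, 0.0], [0.974, 0.227, -0.0], [-0.0, 0.0, -1.0]]
force: [1.0, -0.1, -0.8]
opening: 0.065
```

```bash
cat > go.py <<'E'
import sys
from h import *
def go(x,y,z=None,yaw=None):
    s=bot.read_state();R=s["tcp_rot"];p=s["position"]
    z=p[2] if z is None else z
    y0=np.degrees(np.arctan2(R[1,0],R[0,0]))
    print("t",round(s["time_s"],2),"pos",p.round(4),"yaw",y0.round(2),"q",s["joint_positions"].round(1),"F",s["force"].round(2),"M",s["moment"].round(3),"open",round(s["opening"],3))
    print("shift mm",((R.T@(np.array([x,y,z])-p))*1000).round(1),"turn",None if yaw is None else round(-((yaw-y0+180)%360-180),2))
if __name__=="__main__":
    a=[float(v) for v in sys.argv[1:]]; go(*a)
E
python3 go.py 0.5205 -0.0656 0.15 103.3
```

```text
t 2.58 pos [ 0.2393 -0.5774  0.2226] yaw 103.12 q [-77.7  30.2  82.1   0.   67.7 -90.8] F [ 1.03 -0.13 -0.76] M [ 0.022 -0.145  0.019] open 0.065
shift mm [434.6 390.1  72.6] turn -0.18
```

Call:
{"name": "servo_tool", "arguments": {"increments": [[1,[36,32.5,0],0],[1,[36,32.5,0],0],[1,[36,32.5,0],0],[1,[36,32.5,0],0],[1,[36,32.5,0],0]]}}

```text
time_s: 3.2
position: [0.3569, -0.3637, 0.2228]
tcp_rot: [[-0.225, 0.974, 0.001], [0.974, 0.225, -0.001], [-0.001, 0.0, -1.0]]
force: [0.1, 0.1, -0.4]
opening: 0.006
```

Call:
{"name": "servo_tool", "arguments": {"increments": [[1,[36,32.5,0],0],[1,[36,32.5,10],0],[1,[36,32.5,10],0],[1,[36,32.5,10],0],[1,[36,32.5,10],0]]}}

```text
time_s: 3.82
position: [0.474, -0.1512, 0.1825]
tcp_rot: [[-0.225, 0.974, 0.001], [0.974, 0.225, -0.001], [-0.001, 0.001, -1.0]]
force: [-0.4, -0.5, 0.1]
opening: 0.007
```

Call:
{"name": "servo_tool", "arguments": {"increments": [[1,[36,32.5,10],0],[1,[36,32.5,10],0],[1,[0,0,10],0],[1,[0,0,0],0]]}}

```text
time_s: 4.32
position: [0.5191, -0.0674, 0.1518]
tcp_rot: [[-0.228, 0.974, -0.002], [0.974, 0.228, 0.0], [0.001, -0.002, -1.0]]
force: [0.3, 0.0, -0.1]
opening: 0.005
```

```bash
python3 go.py 0.5205 -0.0656 0.085 103.3; python3 - <<'E'
from h import *
p,d=bot.capture("wrist");cv2.imwrite("pics/w1.png",p)
p,d=bot.capture("scene");cv2.imwrite("pics/s1.png",cv2.resize(p[110:260,90:350],None,fx=3,fy=3,interpolation=cv2.INTER_CUBIC))
E
```

```text
t 4.33 pos [ 0.5191 -0.0674  0.1518] yaw 103.19 q [-19.6  28.3 100.6  -0.   51.3 -32.8] F [ 0.28  0.01 -0.1 ] M [ 0.031 -0.055  0.03 ] open 0.005
shift mm [ 1.4  1.9 66.8] turn -0.11
```

View pics/w1.png

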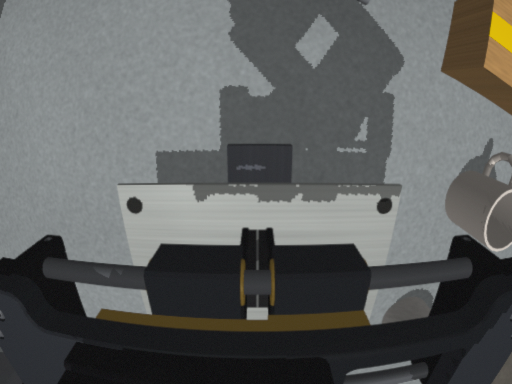

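View pics/s1.png

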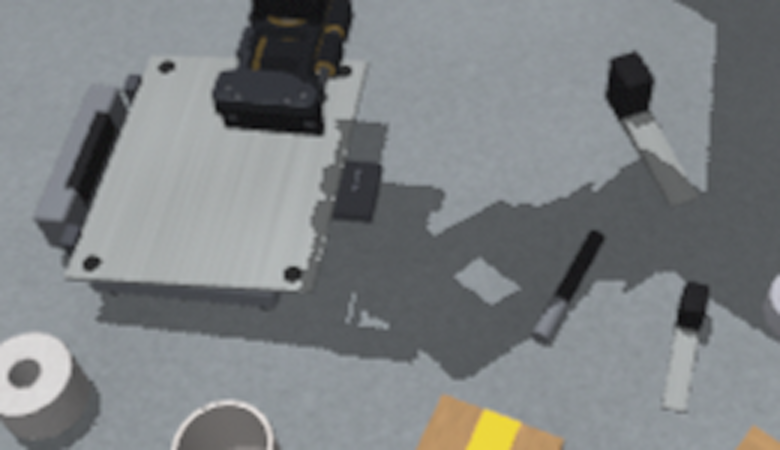

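Call:
{"name": "servo_tool", "arguments": {"increments": [[1,[0,0,20],0],[1,[0,0,20],0],[1,[0,0,20],0],[1,[0,0,8],0],[1,[0,0,0],0]]}}

```text
time_s: 5.05
position: [0.5197, -0.0683, 0.0846]
tcp_rot: [[-0.228, 0.974, -0.0], [0.974, 0.228, 0.0], [0.0, -0.0, -1.0]]
force: [0.8, -0.4, -0.6]
opening: 0.001
```

Call:
{"name": "servo_tool", "arguments": {"increments": [[1,[0,0,4],0],[1,[0,0,4],0],[1,[0,0,3],0],[1,[0,0,2],0],[1,[0,0,0],0]]}}

```text
time_s: 5.68
position: [0.52, -0.0673, 0.0716]
tcp_rot: [[-0.229, 0.973, 0.0], [0.973, 0.229, 0.0], [0.0, 0.0, -1.0]]
force: [-0.1, 1.6, 1.2]
opening: 0.005
```

Call:
{"name": "servo_tool", "arguments": {"increments": [[1,[0,0,3],0],[1,[0,0,3],0],[1,[0,0,3],0],[1,[0,0,3],0],[1,[0,0,0],0]]}}

```text
time_s: 6.3
position: [0.5198, -0.0678, 0.0591]
tcp_rot: [[-0.23, 0.973, -0.0], [0.973, 0.23, -0.0], [-0.0, -0.0, -1.0]]
force: [1.1, 0.2, 1.0]
opening: 0.011
```

Call:
{"name": "servo_tool", "arguments": {"increments": [[1,[0,0,1],0],[1,[0,0,1],0],[1,[0,0,1],0],[1,[0,0,0],0]]}}

```text
time_s: 6.8
position: [0.5199, -0.0677, 0.0565]
tcp_rot: [[-0.229, 0.973, 0.0], [0.973, 0.229, -0.0], [-0.0, 0.0, -1.0]]
force: [-0.1, -0.8, 2.8]
opening: 0.004
```

Call:
{"name": "servo_tool", "arguments": {"increments": [[1,[0,0,1],0],[1,[0,0,0],0]]}}

```text
time_s: 7.05
position: [0.5199, -0.0677, 0.0555]
tcp_rot: [[-0.229, 0.973, 0.0], [0.973, 0.229, -0.0], [-0.0, -0.0, -1.0]]
force: [-0.8, -1.3, 3.1]
opening: 0.005
```

Call:
{"name": "servo_tool", "arguments": {"increments": [[1,[0,0,1],0],[1,[0,0,0],0]]}}

```text
time_s: 7.3
position: [0.5199, -0.0677, 0.0553]
tcp_rot: [[-0.229, 0.973, 0.0], [0.973, 0.229, -0.0], [-0.001, 0.0, -1.0]]
force: [-1.8, -1.8, 9.8]
opening: 0.007
```

Call:
{"name": "servo_tool", "arguments": {"increments": [[1,[0,0,0.7],0],[1,[0,0,0],0],[1,[0,0,0],0]]}}

```text
time_s: 7.68
position: [0.5199, -0.0677, 0.0553]
tcp_rot: [[-0.23, 0.973, 0.001], [0.973, 0.23, -0.001], [-0.001, 0.0, -1.0]]
force: [-3.2, -0.5, 14.7]
opening: 0.003
```

Call:
{"name": "servo_tool", "arguments": {"increments": [[1,[0,0,-5],0],[1,[0,0,-30],0],[1,[0,0,-50],0],[1,[0,0,-30],0],[1,[0,0,0],0]]}}

```text
time_s: 8.3
position: [0.5217, -0.0678, 0.1709]
tcp_rot: [[-0.229, 0.973, 0.006], [0.973, 0.229, -0.002], [-0.003, 0.005, -1.0]]
force: [-0.2, 0.1, -0.2]
opening: 0.002
```

```bash
python3 plate.py | head -2; python3 go.py 0.525 0.278 0.165 185.7
```

```text
t 8.4 pos [ 0.5195 -0.0672  0.1683] yaw 103.25 q [-19.6  26.9  99.7   0.   53.5 -32.9] F [-0.43 -0.82  0.02] M [ 0.005 -0.1   -0.025] open 0.006
shift mm [334.7  84.5   3.4] turn -82.45Traceback (most recent call last):
  File "plate.py", line 25, in <module>
    plate("top");plate("scene")
    ~~~~~^^^^^^^
  File "plate.py", line 20, in plate
    k,l,st,_=cv2.connectedComponentsWithStats(m);j=1+st[1:,4].argmax()
                                                     ~~~~~~~~~~~~~~~^^
ValueError: attempt to get argmax of an empty sequence
```

Call:
{"name": "servo_tool", "arguments": {"increments": [[0.5,[42,10.5,0],0],[0.5,[42,10.5,0],0],[0.5,[42,10.5,0],0],[0.5,[42,10.5,0],0],[0.5,[42,10.5,0],0]]}}

```text
time_s: 9.02
position: [0.5215, 0.1503, 0.1667]
tcp_rot: [[-0.229, 0.973, -0.004], [0.973, 0.229, -0.0], [0.001, -0.004, -1.0]]
force: [-0.4, 0.1, -0.3]
opening: 0.464
```

Call:
{"name": "servo_tool", "arguments": {"increments": [[0.5,[42,10.5,0],0],[0.5,[42,10.5,0],0],[0.5,[40,10.5,0],0],[0.5,[0,0,0],-10],[0.5,[0,0,0],-10]]}}

```text
time_s: 9.65
position: [0.5235, 0.2774, 0.1662]
tcp_rot: [[-0.554, 0.832, -0.004], [0.832, 0.554, -0.001], [0.001, -0.004, -1.0]]
force: [-0.1, 0.1, 0.4]
opening: 0.498
```

Call:
{"name": "servo_tool", "arguments": {"increments": [[0.5,[0,0,0],-10],[0.5,[0,0,0],-10],[0.5,[0,0,0],-10],[0.5,[0,0,0],-10],[0.5,[0,0,0],-10]]}}

```text
time_s: 10.28
position: [0.5237, 0.2765, 0.1663]
tcp_rot: [[-0.994, 0.112, -0.004], [0.112, 0.994, -0.001], [0.004, -0.002, -1.0]]
force: [0.2, -0.9, 0.2]
opening: 0.498
```

Call:
{"name": "servo_tool", "arguments": {"increments": [[0.5,[0,0,0],-10],[0.5,[0,0,0],-2.5],[0.5,[0,0,0],0]]}}

```text
time_s: 10.65
position: [0.5239, 0.2765, 0.1667]
tcp_rot: [[-0.995, -0.099, -0.004], [-0.099, 0.995, -0.001], [0.004, -0.001, -1.0]]
force: [-0.4, -0.2, 0.7]
opening: 0.501
```

```bash
python3 go.py 0.525 0.278 0.165 185.7; python3 plate.py | head -2;  python3 - <<'E'
from h import *
p,d=bot.capture("wrist");cv2.imwrite("pics/w2.png",p)
for o in bot.trace("wrist","gauge"): print(o["p"],o["bbox"])
E
```

```text
t 10.65 pos [0.5239 0.2765 0.1667] yaw -174.29 q [ 17.   31.7  89.8   0.   58.7 -78.7] F [-0.37 -0.16  0.66] M [ 0.061 -0.114  0.069] open 0.501
shift mm [-1.2  1.3  1.7] turn 0.01
0.68 [248.2, 164.4, 269.2, 250.3]
0.67 [172.4, 0.0, 248.0, 71.7]Traceback (most recent call last):
  File "plate.py", line 25, in <module>
    plate("top");plate("scene")
    ~~~~~^^^^^^^
  File "plate.py", line 20, in plate
    k,l,st,_=cv2.connectedComponentsWithStats(m);j=1+st[1:,4].argmax()
                                                     ~~~~~~~~~~~~~~~^^
ValueError: attempt to get argmax of an empty sequence
```

View pics/w2.png

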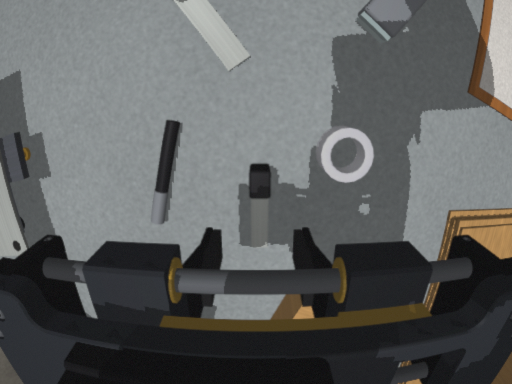

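```bash
cat >> h.py <<'E'
def wcloud(d,reg,s):
    i=bot.camera_info("wrist");K=np.array(i["K"]);M=np.array(i["mount"])
    v,u=np.nonzero(reg&(d>0));z=d[v,u]
    a=(u-K[0,2])/K[0,0];b=(v-K[1,2])/K[1,1];th=np.hypot(a,b);k=np.tan(th)/np.maximum(th,1e-9)
    c=np.c_[a*k*z,b*k*z,z]; T=c@M[:3,:3].T+M[:3,3]
    return T@s["tcp_rot"].T+s["position"],np.c_[u,v]
E
python3 - <<'E'
from h import *
from plate import plate
try: plate("scene")
except Exception as e: print(e)
s=bot.read_state();p,d=bot.capture("wrist")
o=bot.trace("wrist","gauge")[0];P,uv=wcloud(d,o["region"],s)
Q=P[P[:,2]>.036];print(np.percentile(P[:,2],[0,10,50,90,100]),len(Q),rect(Q[:,:2]),Q[:,2].mean())
B=P[P[:,2]<.015];print(rect(B[:,:2]));print(rect(P[:,:2]))
E
```

```text
scene 0.96 tilt 0.0006168420221931912 updir 86.47202868734412 rms 0.0012546708021757482 (((544.1345825195312, -158.725830078125), (262.76971435546875, 220.96633911132812), 13.203743934631348), [[391.0, -81.19999694824219], [441.5, -296.29998779296875], [697.2999877929688, -236.3000030517578], [646.7999877929688, -21.200000762939453]]) [ 0.5496965  -0.15259641  0.05409964]
[2.15538255e-05 3.16161336e-03 8.01448473e-03 4.18673135e-02
 4.36899569e-02] 594 (((522.2947387695312, 279.03619384765625), (29.401063919067383, 21.475008010864258), 6.934961795806885), [[506.3999938964844, 287.8999938964844], [509.0, 266.6000061035156], [538.2000122070312, 270.20001220703125], [535.5999755859375, 291.5]]) 0.041151578382536975
(((559.7081909179688, 283.6565246582031), (104.83489990234375, 21.269512176513672), 6.089225769042969), [[506.5, 288.70001220703125], [508.70001220703125, 267.5], [613.0, 278.6000061035156], [610.7000122070312, 299.79998779296875]])
(((559.6610717773438, 282.9859924316406), (105.00483703613281, 21.749053955078125), 5.551175117492676), [[506.3999938964844, 288.70001220703125], [508.5, 267.1000061035156], [613.0, 277.20001220703125], [610.9000244140625, 298.8999938964844]])
```

Call:
{"name": "servo_tool", "arguments": {"increments": [[0.5,[1.2,2.6,40],0],[0.5,[0,0,40],0],[0.5,[0,0,40],0],[0.5,[0,0,30],0],[0.5,[0,0,9],0]]}}

```text
time_s: 11.68
position: [0.5225, 0.2789, 0.0081]
tcp_rot: [[-0.995, -0.1, -0.003], [-0.1, 0.995, -0.001], [0.003, -0.001, -1.0]]
force: [-0.7, -0.2, 0.2]
opening: 0.498
```

Call:
{"name": "servo_tool", "arguments": {"increments": [[0.5,[0,0,0],0],[1,[0,0,0],0],[1,[0,0,0],0],[1,[0,0,0],0],[1,[0,0,0],0]]}}

```text
time_s: 12.3
position: [0.5242, 0.2795, 0.0108]
tcp_rot: [[-0.995, -0.1, 0.001], [-0.1, 0.995, 0.0], [-0.001, 0.0, -1.0]]
force: [-0.0, 1.0, 5.1]
opening: 0.247
```

Call:
{"name": "servo_tool", "arguments": {"increments": [[1,[0,0,0],0],[1,[0,0,0],0]]}}

```text
time_s: 12.55
position: [0.5242, 0.2795, 0.0108]
tcp_rot: [[-0.995, -0.1, 0.001], [-0.1, 0.995, 0.0], [-0.001, 0.0, -1.0]]
force: [-0.3, -1.0, 6.3]
opening: 0.25
```

Call:
{"name": "servo_tool", "arguments": {"increments": [[1,[0,0,-10],0],[1,[0,0,-20],0],[1,[0,0,-30],0],[1,[0,0,-40],0],[1,[0,0,0],0]]}}

```text
time_s: 13.18
position: [0.5258, 0.2801, 0.1131]
tcp_rot: [[-0.995, -0.1, 0.007], [-0.1, 0.995, 0.002], [-0.007, 0.001, -1.0]]
force: [0.3, 0.0, -1.1]
opening: 0.253
```

Call:
{"name": "servo_tool", "arguments": {"increments": [[1,[0,0,0],10],[1,[0,0,0],10],[1,[0,0,0],10],[1,[0,0,0],10],[1,[0,0,0],10]]}}

```text
time_s: 13.8
position: [0.5224, 0.2789, 0.1083]
tcp_rot: [[-0.712, 0.702, -0.003], [0.702, 0.712, -0.001], [0.002, -0.003, -1.0]]
force: [0.3, -0.4, -1.1]
opening: 0.248
```

Call:
{"name": "servo_tool", "arguments": {"increments": [[1,[0,0,0],10],[1,[0,0,0],10],[1,[0,0,0],10],[1,[0,0,0],2.5],[1,[0,0,0],0]]}}

```text
time_s: 14.42
position: [0.5226, 0.279, 0.1086]
tcp_rot: [[-0.23, 0.973, -0.003], [0.973, 0.23, -0.001], [-0.0, -0.003, -1.0]]
force: [0.4, -0.4, -1.3]
opening: 0.255
```

```bash
cat > gz.py <<'E'
from h import *
import sys
def look(tag):
    s=bot.read_state()
    R=s["tcp_rot"]
    for cam in ("scene","top","wrist"):
        p,d=bot.capture(cam);cv2.imwrite(f"pics/{cam}{tag}.png",p)
        for o in bot.trace(cam,"gauge")[:3]:
            P,uv=(wcloud(d,o["region"],s) if cam=="wrist" else cloud(cam,d,o["region"]))
            P=P[np.linalg.norm(P-s["position"],axis=1)<.15]
            if len(P)<40: continue
            T=(P-s["position"])@R*1000
            print(cam,o["p"],o["bbox"],len(P),"tool-frame ranges",np.percentile(T,[2,50,98],axis=0).round(1).tolist())
            # blade top-surface profile
            m=(abs(T[:,1])<8)
            for a in range(-85,-5,10):
                k=m&(T[:,0]>a)&(T[:,0]<=a+10)
                if k.sum()>3: print("   x",a+5,"y",np.median(T[k,1]).round(1),"z",np.median(T[k,2]).round(1),k.sum())
if __name__=="__main__": look(sys.argv[1])
E
python3 gz.py 3; python3 go.py 0.494 0.048 0.11 103.3
```

```text
scene 0.55 [289.6, 187.1, 318.2, 201.4] 238 tool-frame ranges [[-88.6, -50.7, 1.7], [-52.9, 2.9, 6.6], [-24.1, 12.3, 110.5]]
   x -80 y 0.7 z 8.0 21
   x -70 y -0.7 z 7.1 20
   x -60 y -0.3 z 6.7 25
   x -50 y 0.1 z 5.8 22
   x -40 y 1.2 z 3.9 22
   x -30 y 0.5 z 3.5 19
   x -20 y 1.5 z 2.4 5
top 0.55 [195.3, 194.6, 211.0, 203.4] 107 tool-frame ranges [[-84.0, -7.9, -0.2], [-60.6, 2.0, 5.2], [-36.1, 23.5, 106.5]]
   x -80 y 0.4 z 7.4 17
   x -70 y -1.0 z 6.5 17
   x -60 y 1.2 z 5.6 17
   x -50 y 0.2 z 3.6 18
   x -40 y 0.9 z 2.7 16
wrist 0.67 [234.2, 213.0, 279.9, 319.8] 3000 tool-frame ranges [[-64.9, -9.4, -31.6], [11.9, 0.8, -22.6], [17.9, 11.0, 7.1]]
   x -70 y 0.0 z 6.9 44
   x -60 y 0.0 z 6.3 209
   x -50 y 0.0 z 5.5 235
   x -40 y 0.1 z 4.8 77
t 14.72 pos [0.5235 0.2793 0.1097] yaw 103.26 q [17.3 36.2 92.3 -0.  51.5  4. ] F [ 0.81 -0.75 -0.93] M [ 0.03  -0.123 -0.01 ] open 0.251
shift mm [-218.3  -81.8   -0.3] turn -0.04
```

```bash
python3 go.py 0.495 0.043 0.080 103.3
```

```text
t 14.72 pos [0.5235 0.2793 0.1097] yaw 103.26 q [17.3 36.2 92.3 -0.  51.5  4. ] F [ 0.81 -0.75 -0.93] M [ 0.03  -0.123 -0.01 ] open 0.251
shift mm [-223.4  -82.    29.7] turn -0.04
```

Call:
{"name": "servo_tool", "arguments": {"increments": [[1,[-32,-12,0],0],[1,[-32,-12,0],0],[1,[-32,-12,0],0],[1,[-32,-12,0],0],[1,[-32,-12,0],0]]}}

```text
time_s: 15.35
position: [0.5019, 0.1088, 0.11]
tcp_rot: [[-0.23, 0.973, 0.001], [0.973, 0.23, -0.0], [-0.0, 0.001, -1.0]]
force: [0.4, 0.4, -0.8]
opening: 0.248
```

Call:
{"name": "servo_tool", "arguments": {"increments": [[1,[-32,-12,0],0],[1,[-31,-10,0],0],[1,[0,0,15],0],[1,[0,0,15],0],[1,[0,0,0],0]]}}

```text
time_s: 15.98
position: [0.4936, 0.0445, 0.0783]
tcp_rot: [[-0.23, 0.973, -0.004], [0.973, 0.23, 0.001], [0.002, -0.004, -1.0]]
force: [0.3, -0.2, -1.3]
opening: 0.251
```

```bash
python3 gz.py 4; python3 go.py 0.495 0.043 0.080 103.3; python3 - <<'E'
from h import *
s=bot.read_state();p,d=bot.capture("wrist")
for th in("stop","plate"):
    for o in bot.trace("wrist",th)[:2]:
        P,uv=wcloud(d,o["region"],s);T=(P-s["position"])@s["tcp_rot"]*1000
        print(th,o["p"],o["bbox"],np.percentile(T,[2,50,98],axis=0).round(1).tolist())
E
```

```text
scene 0.63 [206.9, 163.0, 217.3, 170.4] 42 tool-frame ranges [[-85.2, -7.1, 5.4], [-75.6, 2.0, 7.9], [-65.2, 11.0, 12.1]]
   x -80 y 0.6 z 7.9 18
   x -70 y -0.4 z 8.0 14
wrist 0.67 [233.6, 213.4, 278.5, 318.5] 3004 tool-frame ranges [[-65.0, -9.4, -31.6], [11.7, 0.8, -22.2], [17.9, 11.1, 7.1]]
   x -70 y -0.4 z 6.9 38
   x -60 y 0.0 z 6.4 214
   x -50 y 0.1 z 5.4 230
   x -40 y 0.1 z 4.6 83
t 16.27 pos [0.4952 0.0439 0.0802] yaw 103.3 q [ -7.8  33.9 107.3   0.   38.8 -21.1] F [-0.39 -0.5  -0.71] M [-0.009 -0.119 -0.02 ] open 0.253
shift mm [-0.8 -0.4  0.2] turn -0.0
stop 0.86 [226.4, 290.2, 292.3, 320.4] [[-91.3, -25.7, -49.5], [-81.2, 11.9, 35.8], [-8.2, 27.7, 40.2]]
plate 0.62 [114.8, 318.4, 381.2, 370.9] [[-167.4, -129.0, -106.8], [-97.2, -38.6, 26.1], [18.9, 129.7, 30.5]]
```

View pics/wrist4.png

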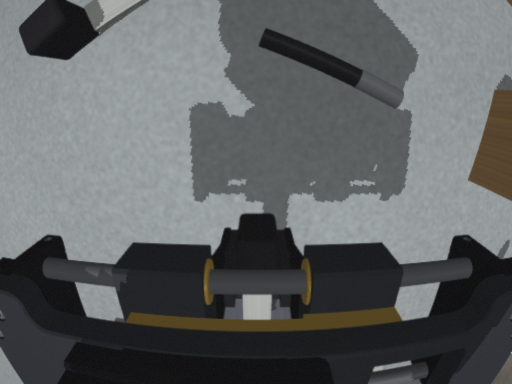

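View pics/scene4.png

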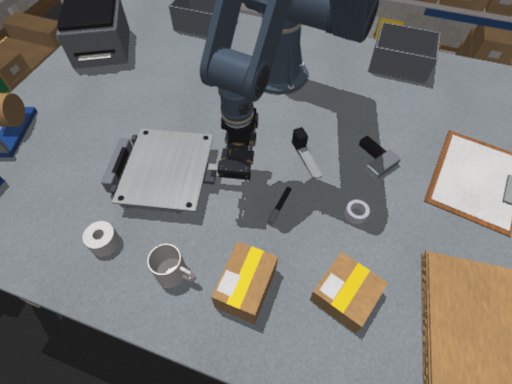

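Call:
{"name": "servo_tool", "arguments": {"increments": [[1,[0,0,10],0],[1,[0,0,10],0],[1,[0,0,2.5],0],[1,[0,0,0],0],[1,[0,0,0],0]]}}

```text
time_s: 17.05
position: [0.4951, 0.0434, 0.0574]
tcp_rot: [[-0.229, 0.973, 0.0], [0.973, 0.229, -0.0], [-0.0, 0.0, -1.0]]
force: [-0.7, -0.0, -0.9]
opening: 0.25
```

Call:
{"name": "servo_tool", "arguments": {"increments": [[1,[0,0,1],0],[1,[0,0,0],0]]}}

```text
time_s: 17.3
position: [0.495, 0.0435, 0.0565]
tcp_rot: [[-0.229, 0.973, 0.0], [0.973, 0.229, -0.0], [-0.0, 0.0, -1.0]]
force: [-0.6, 0.4, -1.5]
opening: 0.252
```

Call:
{"name": "servo_tool", "arguments": {"increments": [[1,[0,0,0.7],0],[1,[0,0,0],0]]}}

```text
time_s: 17.55
position: [0.495, 0.0435, 0.0557]
tcp_rot: [[-0.229, 0.973, 0.0], [0.973, 0.229, -0.0], [-0.0, 0.0, -1.0]]
force: [0.6, 0.9, -0.4]
opening: 0.25
```

Call:
{"name": "servo_tool", "arguments": {"increments": [[1,[0,0,0.6],0],[1,[0,0,0],0]]}}

```text
time_s: 17.8
position: [0.495, 0.0436, 0.0554]
tcp_rot: [[-0.229, 0.973, 0.0], [0.973, 0.229, -0.0], [-0.0, 0.0, -1.0]]
force: [-1.1, 0.9, 3.3]
opening: 0.252
```

```bash
python3 - <<'E'
from h import *
f=[];m=[]
for i in range(4):
    bot.capture("scene");s=bot.read_state();f.append(s["force"]);m.append(s["moment"])
print(np.mean(f,0).round(2),np.mean(m,0).round(3),s["position"].round(4),s["tau"].round(2))
E
```

```text
[-0.76  1.68  3.69] [ 0.006 -0.055 -0.043] [0.495  0.0436 0.0553] [-8.500e-01 -3.669e+01 -7.330e+00 -9.000e-02 -1.000e-01 -2.000e-02]
```

Call:
{"name": "servo_tool", "arguments": {"increments": [[1,[0,0,-0.4],0],[1,[-4,0,0],0],[1,[-4,0,0],0],[1,[-4,0,0],0],[1,[0,0,0],0]]}}

```text
time_s: 18.62
position: [0.4979, 0.0311, 0.0554]
tcp_rot: [[-0.229, 0.973, 0.0], [0.973, 0.229, -0.0], [-0.001, 0.0, -1.0]]
force: [-1.1, -0.6, 2.2]
opening: 0.254
```

Call:
{"name": "servo_tool", "arguments": {"increments": [[1,[-4,0,0],0],[1,[-4,0,0],0],[1,[-3,0,0],0],[1,[0,0,0],0]]}}

```text
time_s: 19.12
position: [0.5004, 0.0207, 0.0555]
tcp_rot: [[-0.229, 0.973, 0.0], [0.973, 0.229, -0.0], [-0.0, 0.0, -1.0]]
force: [-0.5, 1.3, 3.9]
opening: 0.251
```

Call:
{"name": "servo_tool", "arguments": {"increments": [[1,[-3,0,-0.2],0],[1,[-3,0,0],0],[1,[-2,0,0],0],[1,[0,0,0],0]]}}

```text
time_s: 19.62
position: [0.5022, 0.0129, 0.0556]
tcp_rot: [[-0.229, 0.973, 0.0], [0.973, 0.229, -0.0], [-0.0, 0.0, -1.0]]
force: [0.0, 1.1, 1.5]
opening: 0.25
```

Call:
{"name": "servo_tool", "arguments": {"increments": [[1,[-2,0,0],0],[1,[-2,0,0],0],[1,[0,0,0],0]]}}

```text
time_s: 20.0
position: [0.5031, 0.0091, 0.0556]
tcp_rot: [[-0.229, 0.973, 0.0], [0.973, 0.229, -0.0], [-0.0, 0.0, -1.0]]
force: [-0.8, -0.4, 2.6]
opening: 0.25
```

Call:
{"name": "servo_tool", "arguments": {"increments": [[1,[-1.5,0,0],0],[1,[-1.5,0,0],0],[1,[0,0,0],0]]}}

```text
time_s: 20.38
position: [0.5037, 0.0062, 0.0556]
tcp_rot: [[-0.229, 0.973, 0.0], [0.973, 0.229, -0.0], [-0.0, 0.0, -1.0]]
force: [-0.4, 0.9, 1.3]
opening: 0.251
```

Call:
{"name": "servo_tool", "arguments": {"increments": [[1,[-1,0,0],0],[1,[-1,0,0],0],[1,[0,0,0],0]]}}

```text
time_s: 20.75
position: [0.5038, 0.0049, 0.0556]
tcp_rot: [[-0.229, 0.973, -0.0], [0.973, 0.229, 0.001], [0.001, -0.0, -1.0]]
force: [-0.6, 4.9, 1.3]
opening: 0.249
```

```bash
cat > f.py <<'E'
from h import *
f=[];m=[]
for i in range(6):
    bot.capture("scene");s=bot.read_state();f.append(s["force"]);m.append(s["moment"])
F=np.mean(f,0);R=s["tcp_rot"]
print(round(s["time_s"],2),"F tool",(R.T@F).round(2),"M",(R.T@np.mean(m,0)).round(3),"pos",s["position"].round(4),"s",(s["position"]@[-.2295,.9733,0]).round(4),"grip",round(s["opening"],3))
E
python3 f.py
```

```text
21.05 F tool [ 4.48  0.29 -2.04] M [-0.228  0.622 -0.035] pos [0.5038 0.0048 0.0556] s -0.1109 grip 0.248
```

Call:
{"name": "servo_tool", "arguments": {"increments": [[1,[-1,0,0],0],[1,[-1,0,0],0],[1,[0,0,0],0]]}}

```text
time_s: 21.42
position: [0.5038, 0.0038, 0.0556]
tcp_rot: [[-0.229, 0.973, -0.001], [0.973, 0.229, 0.002], [0.002, -0.001, -1.0]]
force: [0.5, 8.8, 2.8]
opening: 0.247
```

```bash
python3 f.py
```

```text
21.73 F tool [ 7.89  1.31 -2.89] M [-0.365  1.237 -0.052] pos [0.5038 0.0038 0.0556] s -0.112 grip 0.256
```

```bash
python3 - <<'E'
from plate import *
for i in range(3): p,d,c=plate("scene")
cv2.imwrite("pics/s5.png",cv2.resize(p[120:220,100:260],None,fx=4,fy=4,interpolation=cv2.INTER_CUBIC))
E
python3 f.py
```

```text
scene 0.58 tilt 0.0008515062366235988 updir 25.743556225493748 rms 0.001251575946265347 (((544.6026611328125, -158.8194580078125), (262.64752197265625, 220.38580322265625), 13.142688751220703), [[391.70001220703125, -81.4000015258789], [441.79998779296875, -296.0], [697.5, -236.3000030517578], [647.4000244140625, -21.700000762939453]]) [ 0.55815784 -0.15522112  0.05414742]
scene 0.96 tilt 0.001220289402847048 updir 60.21069843273836 rms 0.0012633145806011077 (((544.6585693359375, -159.22003173828125), (262.1064758300781, 222.04905700683594), 13.185452461242676), [[391.70001220703125, -81.0], [442.3999938964844, -297.20001220703125], [697.5999755859375, -237.39999389648438], [646.9000244140625, -21.200000762939453]]) [ 0.55768645 -0.1557844   0.054165  ]
scene 0.63 tilt 0.0011025847641582876 updir 73.79202888057782 rms 0.0012639682108165071 (((545.7001953125, -158.415283203125), (261.1177978515625, 219.8155975341797), 13.70400619506836), [[392.79998779296875, -82.5999984741211], [444.8999938964844, -296.1000061035156], [698.5999755859375, -234.3000030517578], [646.5, -20.700000762939453]]) [ 0.56012872 -0.15586699  0.05412262]
22.32 F tool [ 8.27  1.04 -2.9 ] M [-0.376  1.238 -0.078] pos [0.5039 0.0038 0.0556] s -0.112 grip 0.254
```

View pics/s5.png

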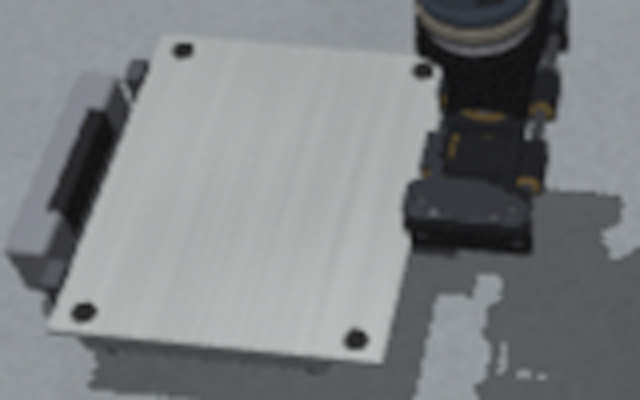

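```bash
python3 - <<'E'
from h import *
s=bot.read_state();p,d=bot.capture("wrist");cv2.imwrite("pics/w6.png",p)
for cam in("scene",):
    p,d=bot.capture(cam)
    for th in ["marker","tape","mug"]:
        o=bot.trace(cam,th)[0];P,_=cloud(cam,d,o["region"]);print(th,P.mean(0).round(3))
print(s["time_s"],s["force"],s["position"],s["opening"])
E
```

```text
marker [0.535 0.169 0.013]
tape [0.489 0.367 0.021]
mug [ 0.797 -0.022  0.045]
22.325 [-0.77987594  7.9964882   2.98271872] [0.50387497 0.00376387 0.0556341 ] 0.2538302179868025
```

View pics/w6.png

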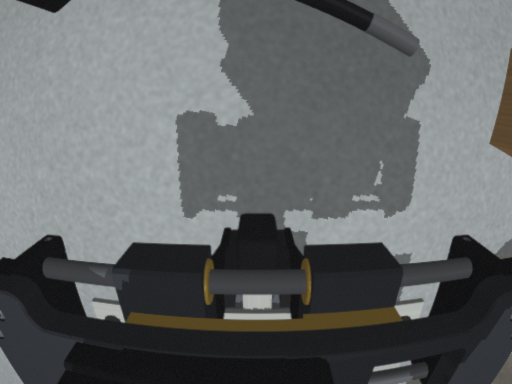

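The wrist picture shows the blade (col 257, rows 293–308) going under the plate's edge (row ~312) centred on the ledge, with the block still held between the pads.

```bash
python3 -c "
from rig import bot
print(bot.hand_in())"
```

```text
the job is handed in; nothing more can be done
None
```

I pressed the plate level and slid the smaller gauge's blade into the gap. I then handed the job in with the gauge still gripped and pushed in. The hand-in gives no verdict.

- **Plate:** I pressed the free edge down until it stopped, at about 15 N. The scene camera then showed a tilt of 0.0006 rad, down from about 0.085. With the blade in place it read about 0.001 rad, under the 0.006 limit.
- **Gauge:** I gripped it by its block, lifted it clear, and lowered the blade onto the ledge until I felt contact. I then slid it in along the scale's axis. By my estimate the tip is about 31 mm past the plate's edge, within about 2 mm of the middle, and the gauge is in line with the scale.
- **Last checks:** The drag held steady at about 8 N and the TCP did not move, with the fingers still closed on the block. That is inside the 7–13 N range where the plate can start to lift, but I saw no lift. The marker, tape and mug had not moved; I did not re-measure the cartons, label roll or scanner at the end.
- **Doubts:** The last part of the drag rose faster than expected, about 3 N per mm instead of 1. I could not measure the blade's force on the plate and the stop separately, so those rest on the wrist force. The top camera could not confirm the plate angle because the arm blocked its view.

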